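Pack the capped samples into the carry caddy

ROBOT

A 6-joint arm with a two-finger parallel gripper is mounted at the origin on the work surface. World frame = base frame: x ahead of the robot, y to its left, z up, the work surface at z = 0. Lengths are in m, angles in rad, forces in N, time in s.
With the tool pointing down it reaches from about 0.35 to 0.775 m from the base axis. Payload 7.3 kg.
Tool frame: the origin (TCP) lies at the very end of the fingers, on their centre line; the grasp point (between the pads) lies 19 mm behind it (robot.hold_point_z is the distance from the TCP to the grasp point, in m); z points along the fingers, y is the direction in which the jaws open and shut (so a half turn about z gives the same grasp; the last joint's range is limited). The gripper opens to 92 mm and grips with 3 to 60 N. Pads are 19 mm wide; open, the fingers measure 130 mm over their backs; the gripper's body (75 mm by 190 mm) begins 47 mm behind the grasp point.
Start: joints at [1.196, 0.342, 1.524, -0, 1.275, -0.146], TCP at [0.119, 0.511, 0.227] pointing down, gripper open.
Joint ranges: [-2.53, 2.53], [-0.77, 2.02], [0.04, 2.7], [-1, 4.14], [0.28, 2.66], [-3.11, 3.11]. Speed limits (rad/s): [2.57, 2.57, 3.14, 3.14, 3.14, 3.14].

INTERFACE

Orientations are given as [roll, pitch, yaw] about the fixed x, y, z axes, in that order (R = Rz(yaw) Ry(pitch) Rx(roll)).
In Python, from cell import monitor, viewer, robot gives the robot as it stands.
- The arm moves only by the tool move_arm, never from a script. Its argument "deltas" is a list of rows, each an object of numbers: "x", "y", "z": the shift along the tool's x, y, z in m; "wx", "wy", "wz": the turn, a rotation vector about the tool's x, y, z in degrees; "hand": the opening, from 0 (shut) to 1 (fully open). In form: [{"x": .., "y": .., "z": .., "wx": .., "wy": .., "wz": .., "hand": ..}, ...]. A call has 1 to 8 rows; each row is the pose to reach, as a shift and turn from the pose commanded when the call began, along the tool's axes at that moment; what a row does not reach only later rows make up. A row lasts 1/8 s, in which the tool goes at most 62.5 mm and 10.7 degrees, less where a joint would pass 70% of its speed; a pose out of reach is approached as far as the arm can. A call with a gripper value outside its range is refused whole. The fingers move at their own pace and stop on an object; "grip_force" is the grip in N (left out, the last holds). Time passes only in rows, so rows that repeat a pose let the fingers close. It gives the time, the measured TCP pose, the force and the opening at its end, in the units of the state.
- monitor.observe(): the state, without advancing time (a new reading comes with each control period).
- viewer.read_camera(name): name is "scene" or "top"; returns the picture (480x640x3 uint8, red, green, blue); there is no depth.
- viewer.camera_params(name): a dict with "camera_matrix" (3x3 intrinsics, pixels), "R" (3x3) and "t" (3): a world point X has camera coordinates R X + t. Camera axes: x right, y down, z forward; pixel columns grow to the right and rows downward; lengths in m; the calibration is good to about 2 mm. A picture is of the moment at which its call begins. camera_params takes no time and is no camera call.
- robot.hand_in(): hands the job in, once; it reports no verdict.
The state is a dict: "time": time; "qpos": joint angles; "qvel": joint speeds; "joint_efforts": joint torques, N m; "tool_pos": TCP position; "tool_rot": TCP orientation; "contact_force": force on the tool from outside, world axes, zero at the start; "torque": the same for the moment, N m; "opening": finger opening in m.
Only numpy, scipy, OpenCV 4.12 (cv2) and the standard library are available. Lean on these libraries where they do the work, as an engineer would, in place of code of your own. Each camera call takes 0.05 s, during which the arm holds its last target. There are 200 camera calls.

TASK

Pack the four capped sample containers into the grey caddy, each standing upright on the floor of the well made for it: the large round jar in the large round well, the square jar in the square well, the medium round jar in the medium round well and the slim vial in the small round well. Set them down without dropping them. Leave the two open, uncapped jars and the beaker, tube rack and glove box where they are.

Things in the scene. Friction and masses are not known exactly. Their poses are not given: they have to be found in the camera images.
- caddy: Low grey block with metal rim, 300 x 106 x 25 mm high (wire grips 22 mm out at both short ends), fixed, any yaw. Origin: centre of underside; x along its length, z up. Four empty wells in a row at y = 0, 20 mm deep, floor 5 mm above the bench: large round 78 mm dia at x = -99 mm; square 62 x 62 at -21 (sides along x, y); medium round 62 dia at +49; small round 50 dia at +113.
- large_jar_mid (a point): Large round white plastic jar closed with a ribbed white screw cap: cap 60 mm diameter, 24 mm tall; body 56 mm diameter; 70 mm high overall; about 0.22 kg. Stands upright at the start on a 3 mm thick, flat blue bench mat. This point: on its axis half-way up; its z axis is its upright axis (35 mm above its foot).
- square_jar_mid (a point): Square white plastic jar closed with a square white cap: cap 44 x 44 mm, 24 mm tall; body 42 x 42 mm; 70 mm high overall; about 0.15 kg. Stands upright at the start on a 3 mm thick, flat blue bench mat. This point: on its axis half-way up; its z axis is its upright axis (35 mm above its foot), x and y are square to its flat sides.
- medium_jar_mid (a point): Medium round white plastic jar closed with a ribbed white screw cap: cap 44 mm diameter, 24 mm tall; body 40 mm diameter; 70 mm high overall; about 0.14 kg. Stands upright at the start on a 3 mm thick, flat blue bench mat. This point: on its axis half-way up; its z axis is its upright axis (35 mm above its foot).
- slim_vial_mid (a point): Slim, taller round white plastic vial closed with a ribbed white screw cap: cap 32 mm diameter, 24 mm tall; body 28 mm diameter; 84 mm high overall; about 0.08 kg. Stands upright at the start on a 3 mm thick, flat blue bench mat. This point: on its axis half-way up; its z axis is its upright axis (42 mm above its foot).
- open_round_mid (a point): Look-alike, to be left: empty white round jar with no cap, its open mouth upward, 60 mm diameter, 66 mm high, loose, on the same mat. This point: on its axis 33 mm above its foot.
- open_square_mid (a point): Look-alike, to be left: empty white square jar with no cap, its open mouth upward, 44 x 44 mm, 66 mm high, loose, on the same mat. This point: on its axis 33 mm above its foot; x and y square to its sides.
- beaker_mid (a point): Bystander: empty glass beaker, 72 mm diameter, 85 mm high, loose, on the bench beyond the work. This point: on its axis half-way up.
- tube_rack_mid (a point): Bystander: blue rack of capped glass tubes, 150 x 70 mm (x, y), 97 mm high, loose, on the bench beside the work. This point: on its middle axis, 30 mm above the bench.
- glove_box_mid (a point): Bystander: cardboard glove dispenser box, 160 x 80 mm (x, y), 70 mm high, loose, on the bench beside the work. This point: its centre.
Not all that is in view belongs to the job. What is shaped like the part that bears beaker_mid but brown or yellow is not meant.

How it is judged:
By the outcome, as a careful person would: the job done as asked, in the order asked, and still so for the second after the job is handed in, with the robot touching nothing.
It also fails if it takes over 112 s, if anything falls off the work surface, if the arm or the gripper's body presses on something with over 40 N, if the wrist force passes 120 N, or if a joint passes its speed limit or range.

## Working session

There is one attempt and no reset: what is moved stays moved. The work goes in short steps, Python scripts to look and compute and a tool call to move; the robot and the scene stay as the last step left them, time stands still between calls to the robot, and variables do not carry over. Pictures are saved under pics/ and viewed, about 12 in all and at most 16, crops included, and the job is handed in when it is done.

Besides the shell and the picture viewer there is one more tool, called after "Call:" in YAML: its name, and indented under it one key for each argument. move_arm: Moves the arm, as the interface text tells. Its arguments: {"type":"object","properties":{"deltas":{"type":"array","items":{"type":"object","properties":{"x":{"type":"number"},"y":{"type":"number"},"z":{"type":"number"},"wx":{"type":"number"},"wy":{"type":"number"},"wz":{"type":"number"},"hand":{"type":"number"}}}},"grip_force":{"type":"number"}},"required":["deltas"]}

```bash
ls; mkdir -p pics; python3 - <<'E'
from cell import monitor, viewer, robot
import cv2,numpy as np
for n in ("scene","top"):
    im=viewer.read_camera(n); cv2.imwrite(f"pics/{n}0.png",im[:,:,::-1])
    p=viewer.camera_params(n); print(n,np.array(p["camera_matrix"]).round(1).tolist(),np.array(p["R"]).round(3).tolist(),np.array(p["t"]).round(3).tolist())
s=monitor.observe(); print(s)
E
```

```text
pics
scene [[472.0, 0.0, 314.2], [0.0, 472.0, 239.8], [0.0, 0.0, 1.0]] [[-0.771, 0.636, -0.022], [0.44, 0.509, -0.74], [-0.459, -0.58, -0.673]] [0.477, -0.235, 1.447]
top [[482.6, 0.0, 323.8], [0.0, 482.6, 244.8], [0.0, 0.0, 1.0]] [[0.014, -1.0, -0.005], [-0.99, -0.013, -0.142], [0.142, 0.007, -0.99]] [-0.001, 0.65, 1.199]
{'time': 0.1, 'qpos': array([ 1.19598333e+00,  3.42635740e-01,  1.52491599e+00, -3.30186905e-05,
        1.27542652e+00, -1.45966868e-01]), 'qvel': array([-1.26976271e-05, -1.44925398e-03, -3.23199119e-03,  1.08409292e-03,
       -1.24141926e-03, -9.06487585e-04]), 'joint_efforts': array([ 1.51464199e-03, -4.31998372e+01, -2.44691652e+01,  7.19531067e-02,
        5.24609245e-02, -7.46769319e-05]), 'tool_pos': array([0.11893237, 0.5109706 , 0.22612537]), 'tool_rot': array([-3.14021719e+00, -1.70294937e-04,  2.91275604e+00]), 'contact_force': array([-0.44454559, -0.29723522, -1.05793933]), 'torque': array([-0.01221171, -0.01081333,  0.01154843]), 'opening': 0.09144703098276731}
```

View pics/scene0.png

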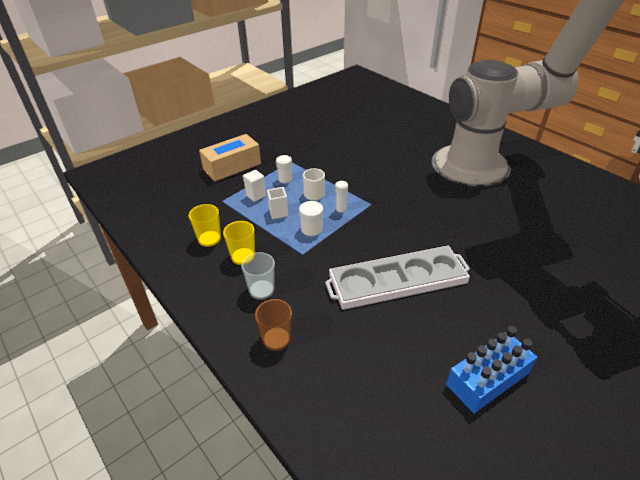

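View pics/top0.png

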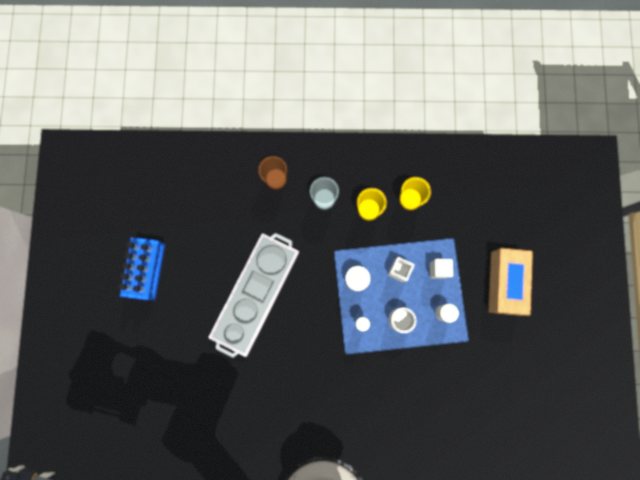

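```bash
python3 - <<'E'
import cv2,numpy as np
t=cv2.imread("pics/top0.png"); s=cv2.imread("pics/scene0.png")
a=cv2.resize(t[230:360,325:475],None,fx=4,fy=4,interpolation=cv2.INTER_CUBIC)
cv2.imwrite("pics/c1.png",a)
a=cv2.resize(s[145:245,220:375],None,fx=5,fy=5,interpolation=cv2.INTER_CUBIC)
cv2.imwrite("pics/c2.png",a)
E
```

```text
(no output)
```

View pics/c1.png

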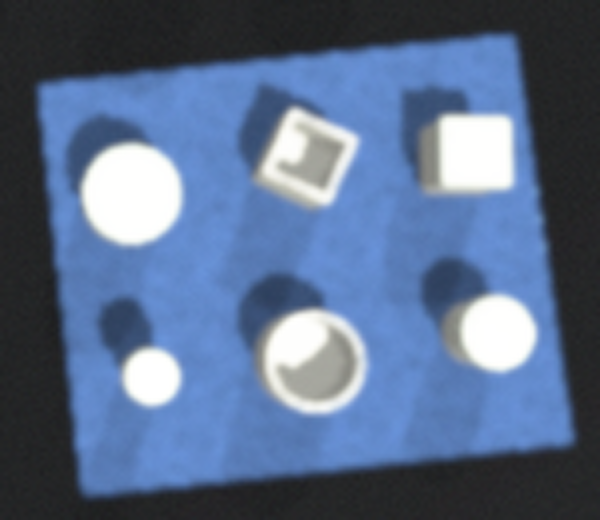

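View pics/c2.png

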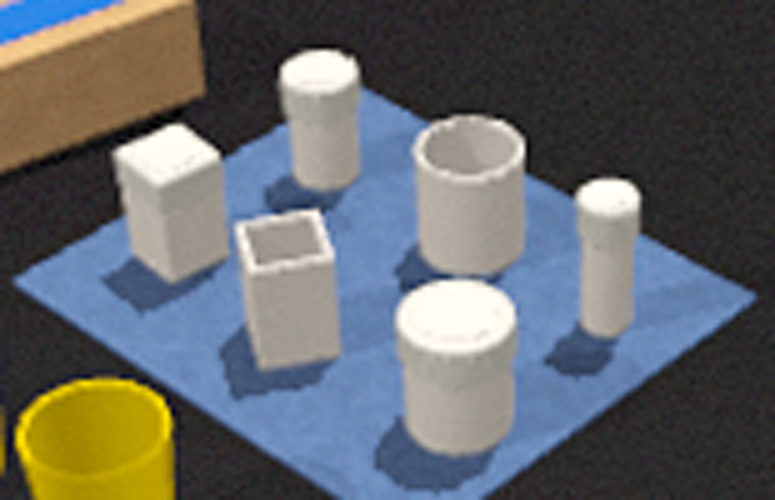

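```bash
cat > h.py <<'E'
import cv2,numpy as np
from cell import monitor, viewer, robot
def ray(name,px,z):
    p=viewer.camera_params(name);K,R,t=(np.array(p[k],float) for k in("camera_matrix","R","t"))
    px=np.atleast_2d(np.asarray(px,float)); d=np.c_[px,np.ones(len(px))]@np.linalg.inv(K).T@R
    c=-R.T@t
    return (c+d*((z-c[2])/d[:,2:]))[:,:2]
def proj(name,X):
    p=viewer.camera_params(name);K,R,t=(np.array(p[k],float) for k in("camera_matrix","R","t"))
    q=(np.atleast_2d(X)@R.T+t)@K.T; return q[:,:2]/q[:,2:]
E
python3 - <<'E'
from h import *
t=cv2.imread("pics/top0.png")
g=t.min(2)
roi=np.zeros_like(g);roi[235:355,335:470]=1
m=((g>238)&(roi>0)).astype(np.uint8)
for c in cv2.findContours(cv2.resize(m,None,fx=1,fy=1),0,1)[0]:
    if cv2.contourArea(c)<60: continue
    M=cv2.moments(c);u=np.array([M['m10']/M['m00'],M['m01']/M['m00']])
    z=0.087 if u[0]<370 and u[1]>300 else 0.073
    w=ray("top",c[:,0],z); r=cv2.minAreaRect((w*1000).astype(np.float32))
    print(u.round(1),ray("top",u,z).round(4),"r",np.round(np.linalg.norm(ray("top",u,z)),3),"rect",np.round(r[0],1),np.round(r[1],1),round(r[2],1))
a=cv2.resize(t[225:365,195:310],None,fx=4,fy=4,interpolation=cv2.INTER_CUBIC)
# local contrast
cv2.imwrite("pics/c3.png",np.clip((a.astype(float)-60)*1.3,0,255).astype(np.uint8))
E
```

```text
[362.6 323.8] [[ 0.4508 -0.0897]] r 0.46 rect [450.4 -89.5] [28.9 26.8] 0.2
[398.7 314.5] [[ 0.4745 -0.1799]] r 0.507 rect [ 472.7 -178.8] [22.4 38.7] 44.9
[449.  312.8] [[ 0.4803 -0.3042]] r 0.569 rect [ 480.  -304.2] [39.2 39.8] 0.8
[357.5 278.1] [[ 0.5632 -0.0778]] r 0.569 rect [563.5 -76.6] [55.  55.1] 0.8
[443.5 267.5] [[ 0.5927 -0.2931]] r 0.661 rect [ 592.7 -293.1] [37.6 38.9] 88.9
```

View pics/c3.png

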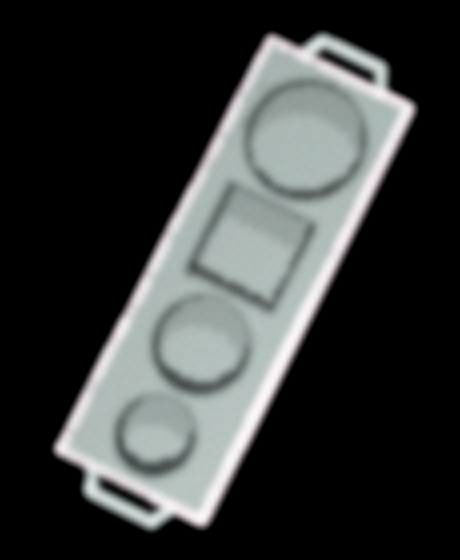

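```bash
python3 - <<'E'
from h import *
t=cv2.imread("pics/top0.png")
g=cv2.resize(t.max(2)[225:365,195:310],None,fx=4,fy=4,interpolation=cv2.INTER_CUBIC)
m=cv2.morphologyEx((g>95).astype(np.uint8),cv2.MORPH_CLOSE,np.ones((41,41)))
m=cv2.morphologyEx((cv2.GaussianBlur(g,(0,0),1)>95).astype(np.uint8),cv2.MORPH_CLOSE,np.ones((5,5)))
m=cv2.morphologyEx(m,cv2.MORPH_OPEN,cv2.getStructuringElement(2,(61,61)))
c=max(cv2.findContours(m,0,1)[0],key=cv2.contourArea)
px=(c[:,0]+.5)/4-.5+[195,225]
w=ray("top",px,0.025)*1000
r=cv2.minAreaRect(w.astype(np.float32));print(r)
C=np.array(r[0]);bp=cv2.boxPoints(r)
e=max([bp[1]-bp[0],bp[2]-bp[1]],key=np.linalg.norm);e/=np.linalg.norm(e)
if e[0]>0:e=-e # +x toward the small well (nearer robot)
print("yaw",np.degrees(np.arctan2(e[1],e[0])))
W={n:C+e*x for n,x in dict(large=-99,square=-21,medium=49,small=113).items()}
im=cv2.resize(t[225:365,195:310],None,fx=4,fy=4,interpolation=cv2.INTER_CUBIC)
for n,x in W.items():
    print(n,x.round(1),np.linalg.norm(x).round())
    rad=dict(large=39,square=31,medium=31,small=25)[n]
    a=np.linspace(0,2*np.pi,200)
    P=np.c_[(x+rad*np.c_[np.cos(a),np.sin(a)])/1000,np.full(200,.025)]
    q=((proj("top",P)-[195,225]+.5)*4-.5).round().astype(int)
    cv2.polylines(im,[q.reshape(-1,1,2)],True,(0,0,255),1)
q=((proj("top",np.c_[bp/1000,np.full(4,.025)])-[195,225]+.5)*4-.5).round().astype(int)
cv2.polylines(im,[q.reshape(-1,1,2)],True,(0,255,0),1)
cv2.imwrite("pics/c4.png",im)
E
```

```text
((525.6590576171875, 186.3165283203125), (115.23426818847656, 332.76727294921875), 64.72647857666016)
yaw 154.72647
large [615.2 144. ] 632.0
square [544.6 177.4] 573.0
medium [481.3 207.2] 524.0
small [423.5 234.6] 484.0
```

View pics/c4.png

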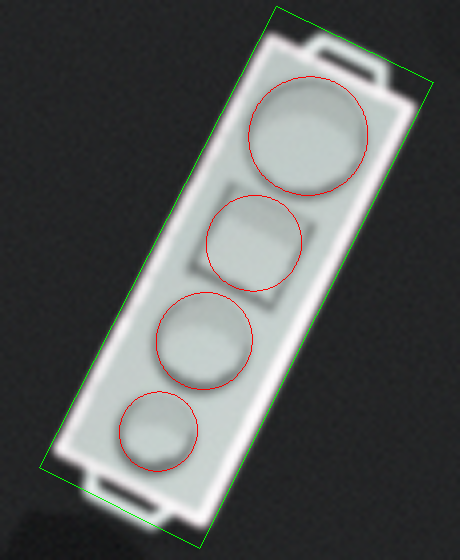

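```bash
python3 - <<'E'
from h import *
t=cv2.imread("pics/top0.png")
g=cv2.resize(t.max(2)[225:365,195:310],None,fx=4,fy=4,interpolation=cv2.INTER_CUBIC)
c=max(cv2.findContours((g>130).astype(np.uint8),0,1)[0],key=cv2.contourArea)[:,0].astype(float)
k=np.array([(270,33),(415,104),(203,528),(54,450)],float)
L=[]
for i in range(4):
    a,b=k[i],k[(i+1)%4];l=np.linalg.norm(b-a);d=(b-a)/l;n=np.array([-d[1],d[0]])
    s=(c-a)@d/l;o=(c-a)@n
    ok=(abs(o)<7)&(s>.04)&(s<.96)
    if i%2==0: ok&=(s<.2)|(s>.87)
    vx,vy,x,y=cv2.fitLine(c[ok].astype(np.float32),cv2.DIST_HUBER,0,.01,.01).ravel()
    print(ok.sum(),np.degrees(np.arctan2(vy,vx))); L.append(np.cross([x,y,1],[x+vx,y+vy,1]))
K=[]
for i in range(4):
    p=np.cross(L[i-1],L[i]);K.append(p[:2]/p[2])
K=np.array(K);print(K.round(1))
w=ray("top",(K+.5)/4-.5+[195,225],.025)*1000
print(w.round(1),[np.linalg.norm(w[i]-w[(i+1)%4]).round(1) for i in range(4)])
C=w.mean(0);e=(w[2]+w[3]-w[0]-w[1]);e/=np.linalg.norm(e)
print(C,"yaw",np.degrees(np.arctan2(e[1],e[0])))
W={n:C+e*x for n,x in dict(large=-99,square=-21,medium=49,small=113).items()}
im=cv2.resize(t[225:365,195:310],None,fx=4,fy=4,interpolation=cv2.INTER_CUBIC)
f=np.array([-e[1],e[0]])
for n,x in W.items():
    print(n,x.round(1))
    rad=dict(large=39,square=31,medium=31,small=25)[n]
    a=np.linspace(0,2*np.pi,200)
    P=x+rad*np.c_[np.cos(a),np.sin(a)]
    if n=="square": P=np.array([x+31*(i*e+j*f) for i,j in((1,1),(1,-1),(-1,-1),(-1,1))])
    q=((proj("top",np.c_[P/1000,np.full(len(P),.025)])-[195,225]+.5)*4-.5).round().astype(int)
    cv2.polylines(im,[q.reshape(-1,1,2)],True,(0,0,255),1)
cv2.imwrite("pics/c5.png",im)
E
```

```text
36 25.942352
390 -63.422504
40 27.184164
384 -62.707
[[267.4  30.9]
 [418.8 104.5]
 [205.4 531.1]
 [ 50.4 451.5]]
[[684.1 172.8]
 [636.4  71.9]
 [361.2 201.8]
 [409.6 302.9]] [np.float64(111.6), np.float64(304.3), np.float64(112.0), np.float64(303.8)]
[522.83767668 187.34034778] yaw 154.67758550440337
large [612.3 145. ]
square [541.8 178.4]
medium [478.5 208.3]
small [420.7 235.7]
```

View pics/c5.png

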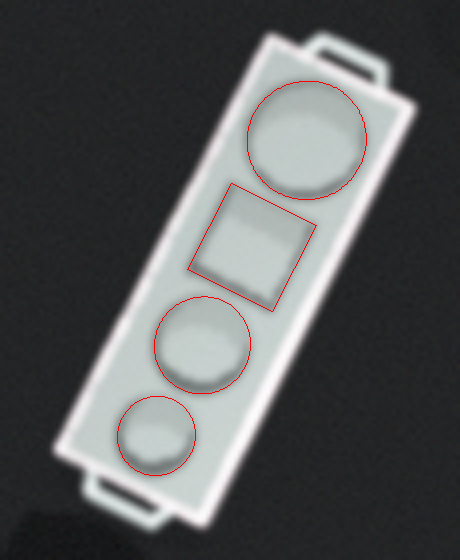

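```bash
cat >> h.py <<'E'
def goto(x,y,z,yaw):
    s=monitor.observe();p=s["tool_pos"];r=s["tool_rot"];c,n=np.cos(r[2]),np.sin(r[2])
    d=np.array([x-p[0],y-p[1]])
    print("t",round(s["time"],2),"pos",p.round(4),"rot",np.degrees(r).round(1),"open",round(s["opening"],4),"F",s["contact_force"].round(1))
    print("x %.4f y %.4f z %.4f wz %.1f"%(d@[c,n],d@[n,-c],p[2]-z,-((yaw-np.degrees(r[2])+180)%360-180)))
E
python3 - <<'E'
from h import *
goto(.563,-.078,.16,154.7)
for n,u in(("or",(403,320)),("os",(402,268)),("beaker",(324,190))): print(n,ray("top",u,.069))
E
```

```text
t 0.1 pos [0.1189 0.511  0.2261] rot [-179.9   -0.   166.9] open 0.0914 F [-0.4 -0.3 -1.1]
x -0.5661 y -0.4729 z 0.0661 wz 12.2
or [[ 0.46120326 -0.19105746]]
os [[ 0.59038124 -0.18977049]]
beaker [[0.78930829 0.00907606]]
```

Call:
move_arm:
  deltas:
    - {"x": -0.03,"y": -0.025,"wz": 3}
    - {"x": -0.07,"y": -0.058,"wz": 6}
    - {"x": -0.11,"y": -0.092,"wz": 9}
    - {"x": -0.15,"y": -0.125,"wz": 12.2}
    - {"x": -0.19,"y": -0.159,"wz": 12.2}
    - {"x": -0.23,"y": -0.192,"wz": 12.2}
    - {"x": -0.27,"y": -0.226,"wz": 12.2}
    - {"x": -0.31,"y": -0.259,"wz": 12.2,"hand": 1}
  grip_force: 30

```text
schema error: expected keys x, y, z, wx, wy, wz, hand
```

```bash
python3 -c "
from h import *
goto(.563,-.078,.16,154.7)"
```

```text
t 0.1 pos [0.1189 0.511  0.2261] rot [-179.9   -0.   166.9] open 0.0914 F [-0.4 -0.3 -1.1]
x -0.5661 y -0.4729 z 0.0661 wz 12.2
```

Call:
move_arm:
  deltas:
    - {"x": -0.03,"y": -0.025,"z": 0,"wx": 0,"wy": 0,"wz": 3,"hand": 1}
    - {"x": -0.07,"y": -0.058,"z": 0,"wx": 0,"wy": 0,"wz": 6,"hand": 1}
    - {"x": -0.11,"y": -0.092,"z": 0,"wx": 0,"wy": 0,"wz": 9,"hand": 1}
    - {"x": -0.15,"y": -0.125,"z": 0,"wx": 0,"wy": 0,"wz": 12.2,"hand": 1}
    - {"x": -0.19,"y": -0.159,"z": 0,"wx": 0,"wy": 0,"wz": 12.2,"hand": 1}
    - {"x": -0.23,"y": -0.192,"z": 0,"wx": 0,"wy": 0,"wz": 12.2,"hand": 1}
    - {"x": -0.27,"y": -0.226,"z": 0,"wx": 0,"wy": 0,"wz": 12.2,"hand": 1}
    - {"x": -0.31,"y": -0.259,"z": 0,"wx": 0,"wy": 0,"wz": 12.2,"hand": 1}
  grip_force: 30

```text
time: 1.1
tool_pos: [0.3629, 0.1873, 0.2266]
tool_rot: [3.141, -0.0, 2.7]
contact_force: [-0.1, 0.7, 0.0]
opening: 0.0918
```

```bash
python3 -c "
from h import *
goto(.563,-.078,.16,154.7)"
```

```text
t 1.1 pos [0.3629 0.1873 0.2266] rot [180.   -0.  154.7] open 0.0918 F [-0.1  0.7  0. ]
x -0.2943 y -0.1542 z 0.0666 wz -0.0
```

Call:
move_arm:
  deltas:
    - {"x": -0.04,"y": -0.021,"z": 0,"wx": 0,"wy": 0,"wz": 0,"hand": 1}
    - {"x": -0.09,"y": -0.047,"z": 0.01,"wx": 0,"wy": 0,"wz": 0,"hand": 1}
    - {"x": -0.14,"y": -0.073,"z": 0.02,"wx": 0,"wy": 0,"wz": 0,"hand": 1}
    - {"x": -0.19,"y": -0.1,"z": 0.03,"wx": 0,"wy": 0,"wz": 0,"hand": 1}
    - {"x": -0.24,"y": -0.126,"z": 0.045,"wx": 0,"wy": 0,"wz": 0,"hand": 1}
    - {"x": -0.28,"y": -0.147,"z": 0.06,"wx": 0,"wy": 0,"wz": 0,"hand": 1}
    - {"x": -0.294,"y": -0.154,"z": 0.066,"wx": 0,"wy": 0,"wz": 0,"hand": 1}
    - {"x": -0.294,"y": -0.154,"z": 0.066,"wx": 0,"wy": 0,"wz": 0,"hand": 1}

```text
time: 2.1
tool_pos: [0.5618, -0.0762, 0.1598]
tool_rot: [-3.142, -0.002, 2.699]
contact_force: [0.3, 0.3, 0.1]
opening: 0.0917
```

```bash
python3 -c "
from h import *
goto(.563,-.078,.042,154.7)
im=viewer.read_camera('scene');cv2.imwrite('pics/s1.png',cv2.resize(im[90:330,160:480,::-1],None,fx=2,fy=2))"
```

```text
t 2.1 pos [ 0.5618 -0.0762  0.1598] rot [-1.800e+02 -1.000e-01  1.546e+02] open 0.0917 F [0.3 0.3 0.1]
x -0.0019 y -0.0011 z 0.1178 wz -0.1
```

View pics/s1.png

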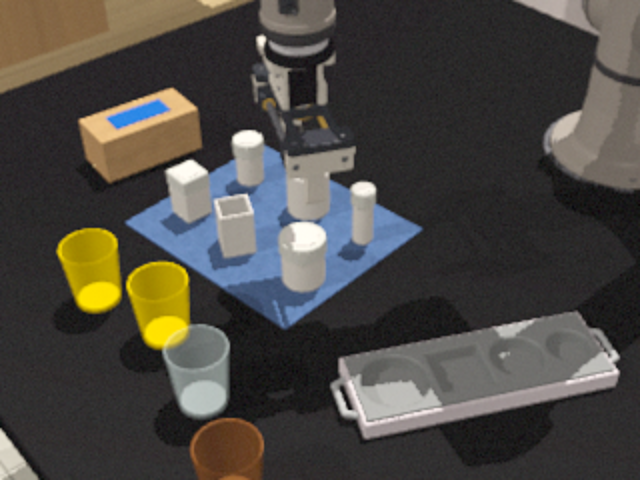

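```bash
python3 -c "
from h import *
p=monitor.observe()['tool_pos']
print((proj('scene',np.array([p,[.563,-.078,.073],[.563,-.078,.003]]))-[160,90])*2)"
```

```text
[[301.92648392 178.17984885]
 [301.5774987  235.35209208]
 [302.99704707 277.51846454]]
```

Call:
move_arm:
  deltas:
    - {"x": -0.001,"y": -0.001,"z": 0.02,"wx": 0,"wy": 0,"wz": 0,"hand": 1}
    - {"x": -0.001,"y": -0.001,"z": 0.05,"wx": 0,"wy": 0,"wz": 0,"hand": 1}
    - {"x": -0.001,"y": -0.001,"z": 0.08,"wx": 0,"wy": 0,"wz": 0,"hand": 1}
    - {"x": -0.001,"y": -0.001,"z": 0.105,"wx": 0,"wy": 0,"wz": 0,"hand": 1}
    - {"x": -0.001,"y": -0.001,"z": 0.118,"wx": 0,"wy": 0,"wz": 0,"hand": 1}
    - {"x": -0.001,"y": -0.001,"z": 0.118,"wx": 0,"wy": 0,"wz": 0,"hand": 0.4}
    - {"x": -0.001,"y": -0.001,"z": 0.118,"wx": 0,"wy": 0,"wz": 0,"hand": 0.4}
    - {"x": -0.001,"y": -0.001,"z": 0.118,"wx": 0,"wy": 0,"wz": 0,"hand": 0.4}
  grip_force: 30

```text
time: 3.15
tool_pos: [0.5633, -0.0775, 0.0438]
tool_rot: [3.141, 0.002, 2.7]
contact_force: [-0.0, -1.4, -0.1]
opening: 0.0664
```

Call:
move_arm:
  deltas:
    - {"x": 0,"y": 0,"z": 0,"wx": 0,"wy": 0,"wz": 0,"hand": 0.4}
    - {"x": 0,"y": 0,"z": 0,"wx": 0,"wy": 0,"wz": 0,"hand": 0.4}
    - {"x": 0,"y": 0,"z": 0,"wx": 0,"wy": 0,"wz": 0,"hand": 0.4}
    - {"x": 0,"y": 0,"z": 0,"wx": 0,"wy": 0,"wz": 0,"hand": 0.4}

```text
time: 3.65
tool_pos: [0.563, -0.0779, 0.0436]
tool_rot: [-3.142, 0.001, 2.7]
contact_force: [-2.6, -2.2, 6.4]
opening: 0.0591
```

```bash
python3 -c "
from h import *
goto(.6125,.145,.150,154.7)"
```

```text
t 3.65 pos [ 0.563  -0.0779  0.0436] rot [-1.800e+02  1.000e-01  1.547e+02] open 0.0591 F [-2.6 -2.2  6.4]
x 0.0506 y 0.2227 z -0.1064 wz -0.0
```

Call:
move_arm:
  deltas:
    - {"x": 0,"y": 0,"z": -0.02,"wx": 0,"wy": 0,"wz": 0,"hand": 0.4}
    - {"x": 0,"y": 0,"z": -0.05,"wx": 0,"wy": 0,"wz": 0,"hand": 0.4}
    - {"x": 0,"y": 0,"z": -0.08,"wx": 0,"wy": 0,"wz": 0,"hand": 0.4}
    - {"x": 0.007,"y": 0.03,"z": -0.1,"wx": 0,"wy": 0,"wz": 0,"hand": 0.4}
    - {"x": 0.018,"y": 0.08,"z": -0.106,"wx": 0,"wy": 0,"wz": 0,"hand": 0.4}
    - {"x": 0.031,"y": 0.135,"z": -0.106,"wx": 0,"wy": 0,"wz": 0,"hand": 0.4}
    - {"x": 0.043,"y": 0.19,"z": -0.106,"wx": 0,"wy": 0,"wz": 0,"hand": 0.4}
    - {"x": 0.05,"y": 0.223,"z": -0.106,"wx": 0,"wy": 0,"wz": 0,"hand": 0.4}

```text
time: 4.65
tool_pos: [0.6124, 0.1484, 0.148]
tool_rot: [3.141, -0.001, 2.702]
contact_force: [1.4, -0.9, -2.1]
opening: 0.0596
```

```bash
python3 -c "
from h import *
goto(.6125,.145,.0456,154.7)"
```

```text
t 4.65 pos [0.6124 0.1484 0.148 ] rot [ 1.800e+02 -1.000e-01  1.548e+02] open 0.0596 F [ 1.4 -0.9 -2.1]
x -0.0015 y -0.0031 z 0.1024 wz 0.1
```

Call:
move_arm:
  deltas:
    - {"x": 0,"y": 0,"z": 0,"wx": 0,"wy": 0,"wz": 0,"hand": 0.4}
    - {"x": 0,"y": 0,"z": 0.02,"wx": 0,"wy": 0,"wz": 0,"hand": 0.4}
    - {"x": 0,"y": 0,"z": 0.05,"wx": 0,"wy": 0,"wz": 0,"hand": 0.4}
    - {"x": 0,"y": 0,"z": 0.075,"wx": 0,"wy": 0,"wz": 0,"hand": 0.4}
    - {"x": 0,"y": 0,"z": 0.09,"wx": 0,"wy": 0,"wz": 0,"hand": 0.4}
    - {"x": 0,"y": 0,"z": 0.098,"wx": 0,"wy": 0,"wz": 0,"hand": 0.4}
    - {"x": 0,"y": 0,"z": 0.1,"wx": 0,"wy": 0,"wz": 0,"hand": 0.4}
    - {"x": 0,"y": 0,"z": 0.1,"wx": 0,"wy": 0,"wz": 0,"hand": 0.4}

```text
time: 5.65
tool_pos: [0.6132, 0.1455, 0.0494]
tool_rot: [3.141, 0.001, 2.7]
contact_force: [0.3, -0.4, -2.5]
opening: 0.0597
```

```bash
python3 -c "
from h import *
goto(.6125,.145,.0456,154.7)
im=viewer.read_camera('scene');cv2.imwrite('pics/s2.png',cv2.resize(im[160:340,260:500,::-1],None,fx=3,fy=3))"
```

```text
t 5.65 pos [0.6132 0.1455 0.0494] rot [1.800e+02 1.000e-01 1.547e+02] open 0.0597 F [ 0.3 -0.4 -2.5]
x 0.0004 y -0.0008 z 0.0038 wz -0.0
```

View pics/s2.png

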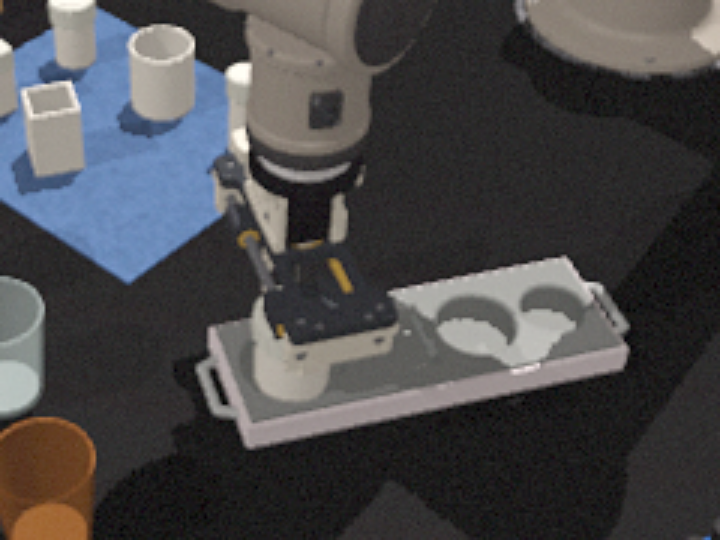

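Call:
move_arm:
  deltas:
    - {"x": 0,"y": 0,"z": 0.002,"wx": 0,"wy": 0,"wz": 0,"hand": 0.4}
    - {"x": 0,"y": 0,"z": 0.0035,"wx": 0,"wy": 0,"wz": 0,"hand": 0.4}
    - {"x": 0,"y": 0,"z": 0.0035,"wx": 0,"wy": 0,"wz": 0,"hand": 0.4}

```text
time: 6.08
tool_pos: [0.6129, 0.1456, 0.0456]
tool_rot: [3.141, 0.0, 2.7]
contact_force: [-0.9, -0.4, 0.5]
opening: 0.0593
```

Call:
move_arm:
  deltas:
    - {"x": 0,"y": 0,"z": 0,"wx": 0,"wy": 0,"wz": 0,"hand": 0.75}
    - {"x": 0,"y": 0,"z": 0,"wx": 0,"wy": 0,"wz": 0,"hand": 0.85}
    - {"x": 0,"y": 0,"z": 0,"wx": 0,"wy": 0,"wz": 0,"hand": 0.95}
    - {"x": 0,"y": 0,"z": 0,"wx": 0,"wy": 0,"wz": 0,"hand": 0.95}
    - {"x": 0,"y": 0,"z": -0.02,"wx": 0,"wy": 0,"wz": 0,"hand": 0.95}
    - {"x": 0,"y": 0,"z": -0.06,"wx": 0,"wy": 0,"wz": 0,"hand": 0.95}
    - {"x": 0,"y": 0,"z": -0.1,"wx": 0,"wy": 0,"wz": 0,"hand": 0.95}
    - {"x": 0,"y": 0,"z": -0.115,"wx": 0,"wy": 0,"wz": 0,"hand": 0.95}

```text
time: 7.08
tool_pos: [0.6139, 0.1457, 0.1628]
tool_rot: [3.139, 0.004, 2.7]
contact_force: [-0.1, 1.0, 0.4]
opening: 0.0874
```

```bash
python3 -c "
from h import *
goto(.593,-.293,.160,180)"
```

```text
t 7.08 pos [0.6139 0.1457 0.1628] rot [179.9   0.2 154.7] open 0.0874 F [-0.1  1.   0.4]
x -0.1686 y -0.4055 z 0.0028 wz -25.3
```

Call:
move_arm:
  deltas:
    - {"x": -0.012,"y": -0.029,"z": 0,"wx": 0,"wy": 0,"wz": -4,"hand": 0.95}
    - {"x": -0.033,"y": -0.08,"z": 0,"wx": 0,"wy": 0,"wz": -8,"hand": 0.95}
    - {"x": -0.054,"y": -0.13,"z": 0,"wx": 0,"wy": 0,"wz": -12,"hand": 0.95}
    - {"x": -0.077,"y": -0.185,"z": 0,"wx": 0,"wy": 0,"wz": -16,"hand": 0.95}
    - {"x": -0.1,"y": -0.24,"z": 0,"wx": 0,"wy": 0,"wz": -20,"hand": 0.95}
    - {"x": -0.123,"y": -0.295,"z": 0,"wx": 0,"wy": 0,"wz": -23,"hand": 0.95}
    - {"x": -0.145,"y": -0.35,"z": 0,"wx": 0,"wy": 0,"wz": -25.3,"hand": 0.95}
    - {"x": -0.164,"y": -0.395,"z": 0.003,"wx": 0,"wy": 0,"wz": -25.3,"hand": 0.95}

```text
time: 8.07
tool_pos: [0.5914, -0.284, 0.1561]
tool_rot: [3.141, -0.001, 3.141]
contact_force: [0.7, 0.3, 0.5]
opening: 0.0872
```

Call:
move_arm:
  deltas:
    - {"x": 0,"y": 0,"z": 0,"wx": 0,"wy": 0,"wz": 0,"hand": 0.95}
    - {"x": 0,"y": 0,"z": 0,"wx": 0,"wy": 0,"wz": 0,"hand": 0.95}

```text
time: 8.32
tool_pos: [0.5918, -0.281, 0.1561]
tool_rot: [3.14, -0.002, 3.141]
contact_force: [0.1, 0.6, 0.2]
opening: 0.0869
```

```bash
python3 -c "
from h import *
goto(.593,-.293,.0436,180)
im=viewer.read_camera('scene');cv2.imwrite('pics/s3.png',cv2.resize(im[90:330,180:500,::-1],None,fx=2,fy=2))"
```

```text
t 8.32 pos [ 0.5918 -0.281   0.1561] rot [ 1.799e+02 -1.000e-01  1.800e+02] open 0.0869 F [0.1 0.6 0.2]
x -0.0013 y -0.0120 z 0.1125 wz -0.0
```

View pics/s3.png

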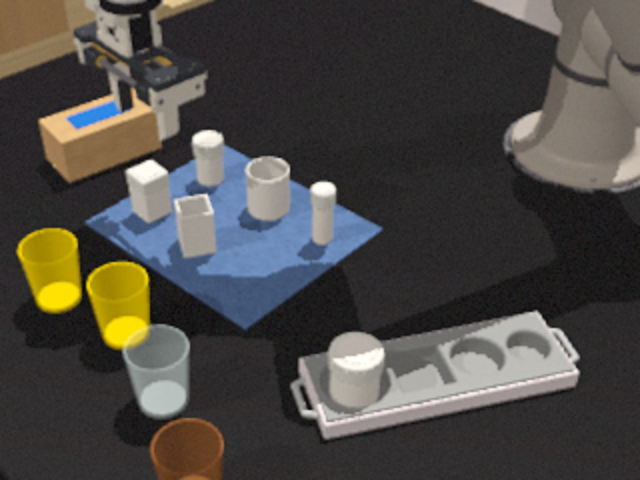

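Call:
move_arm:
  deltas:
    - {"x": -0.001,"y": -0.012,"z": 0.01,"wx": 0,"wy": 0,"wz": 0,"hand": 0.9}
    - {"x": -0.001,"y": -0.012,"z": 0.035,"wx": 0,"wy": 0,"wz": 0,"hand": 0.9}
    - {"x": -0.001,"y": -0.012,"z": 0.065,"wx": 0,"wy": 0,"wz": 0,"hand": 0.9}
    - {"x": -0.001,"y": -0.012,"z": 0.095,"wx": 0,"wy": 0,"wz": 0,"hand": 0.9}
    - {"x": -0.001,"y": -0.012,"z": 0.112,"wx": 0,"wy": 0,"wz": 0,"hand": 0.9}
    - {"x": -0.001,"y": -0.012,"z": 0.112,"wx": 0,"wy": 0,"wz": 0,"hand": 0.9}
    - {"x": -0.001,"y": -0.012,"z": 0.112,"wx": 0,"wy": 0,"wz": 0,"hand": 0.25}
    - {"x": -0.001,"y": -0.012,"z": 0.112,"wx": 0,"wy": 0,"wz": 0,"hand": 0.25}

```text
time: 9.38
tool_pos: [0.5939, -0.2941, 0.0466]
tool_rot: [-3.14, 0.002, 3.142]
contact_force: [-0.1, -0.1, 0.3]
opening: 0.0672
```

Call:
move_arm:
  deltas:
    - {"x": 0,"y": 0,"z": 0,"wx": 0,"wy": 0,"wz": 0,"hand": 0.25}
    - {"x": 0,"y": 0,"z": 0,"wx": 0,"wy": 0,"wz": 0,"hand": 0.25}
    - {"x": 0,"y": 0,"z": 0,"wx": 0,"wy": 0,"wz": 0,"hand": 0.25}
    - {"x": 0,"y": 0,"z": 0,"wx": 0,"wy": 0,"wz": 0,"hand": 0.25}
    - {"x": 0,"y": 0,"z": 0,"wx": 0,"wy": 0,"wz": 0,"hand": 0.25}

```text
time: 10.0
tool_pos: [0.5934, -0.294, 0.0456]
tool_rot: [-3.141, 0.001, 3.141]
contact_force: [-1.0, -2.1, 2.5]
opening: 0.0439
```

```bash
python3 -c "
from h import *
goto(.542,.1785,.160,154.7)"
```

```text
t 10.0 pos [ 0.5934 -0.294   0.0456] rot [-180.    0.  180.] open 0.0439 F [-1.  -2.1  2.5]
x 0.0515 y 0.4725 z -0.1144 wz 25.3
```

Call:
move_arm:
  deltas:
    - {"x": 0,"y": 0,"z": -0.02,"wx": 0,"wy": 0,"wz": 0,"hand": 0.25}
    - {"x": 0,"y": 0,"z": -0.06,"wx": 0,"wy": 0,"wz": 0,"hand": 0.25}
    - {"x": 0,"y": 0,"z": -0.1,"wx": 0,"wy": 0,"wz": 0,"hand": 0.25}
    - {"x": 0.003,"y": 0.03,"z": -0.115,"wx": 0,"wy": 0,"wz": 3,"hand": 0.25}
    - {"x": 0.009,"y": 0.08,"z": -0.115,"wx": 0,"wy": 0,"wz": 7,"hand": 0.25}
    - {"x": 0.015,"y": 0.135,"z": -0.115,"wx": 0,"wy": 0,"wz": 11,"hand": 0.25}
    - {"x": 0.021,"y": 0.19,"z": -0.115,"wx": 0,"wy": 0,"wz": 15,"hand": 0.25}
    - {"x": 0.027,"y": 0.245,"z": -0.115,"wx": 0,"wy": 0,"wz": 19,"hand": 0.25}

```text
time: 11.0
tool_pos: [0.5652, -0.0467, 0.1596]
tool_rot: [3.141, -0.002, 2.807]
contact_force: [0.4, 0.2, -1.9]
opening: 0.0437
```

```bash
python3 -c "
from h import *
goto(.542,.1785,.160,154.7)"
```

```text
t 11.0 pos [ 0.5652 -0.0467  0.1596] rot [ 1.800e+02 -1.000e-01  1.608e+02] open 0.0437 F [ 0.4  0.2 -1.9]
x 0.0959 y 0.2051 z -0.0004 wz 6.1
```

Call:
move_arm:
  deltas:
    - {"x": 0.023,"y": 0.05,"z": 0,"wx": 0,"wy": 0,"wz": 3,"hand": 0.25}
    - {"x": 0.047,"y": 0.1,"z": 0,"wx": 0,"wy": 0,"wz": 6.1,"hand": 0.25}
    - {"x": 0.07,"y": 0.15,"z": 0,"wx": 0,"wy": 0,"wz": 6.1,"hand": 0.25}
    - {"x": 0.089,"y": 0.19,"z": 0,"wx": 0,"wy": 0,"wz": 6.1,"hand": 0.25}
    - {"x": 0.096,"y": 0.204,"z": 0,"wx": 0,"wy": 0,"wz": 6.1,"hand": 0.25}
    - {"x": 0.096,"y": 0.204,"z": 0.01,"wx": 0,"wy": 0,"wz": 6.1,"hand": 0.25}
    - {"x": 0.096,"y": 0.204,"z": 0.02,"wx": 0,"wy": 0,"wz": 6.1,"hand": 0.25}
    - {"x": 0.096,"y": 0.204,"z": 0.02,"wx": 0,"wy": 0,"wz": 6.1,"hand": 0.25}

```text
time: 12.0
tool_pos: [0.5414, 0.1739, 0.1387]
tool_rot: [-3.14, -0.002, 2.701]
contact_force: [-0.2, 0.0, -1.7]
opening: 0.0442
```

```bash
python3 -c "
from h import *
goto(.542,.1785,.0476,154.7)"
```

```text
t 12.0 pos [0.5414 0.1739 0.1387] rot [-1.799e+02 -1.000e-01  1.548e+02] open 0.0442 F [-0.2  0.  -1.7]
x 0.0014 y 0.0044 z 0.0911 wz 0.1
```

Call:
move_arm:
  deltas:
    - {"x": 0.001,"y": 0.004,"z": 0.01,"wx": 0,"wy": 0,"wz": 0,"hand": 0.25}
    - {"x": 0.001,"y": 0.004,"z": 0.035,"wx": 0,"wy": 0,"wz": 0,"hand": 0.25}
    - {"x": 0.001,"y": 0.004,"z": 0.06,"wx": 0,"wy": 0,"wz": 0,"hand": 0.25}
    - {"x": 0.001,"y": 0.004,"z": 0.078,"wx": 0,"wy": 0,"wz": 0,"hand": 0.25}
    - {"x": 0.001,"y": 0.004,"z": 0.086,"wx": 0,"wy": 0,"wz": 0,"hand": 0.25}
    - {"x": 0.001,"y": 0.004,"z": 0.089,"wx": 0,"wy": 0,"wz": 0,"hand": 0.25}
    - {"x": 0.001,"y": 0.004,"z": 0.089,"wx": 0,"wy": 0,"wz": 0,"hand": 0.25}

```text
time: 12.88
tool_pos: [0.5431, 0.1795, 0.0516]
tool_rot: [3.141, 0.001, 2.703]
contact_force: [-0.5, 0.1, -1.1]
opening: 0.044
```

Call:
move_arm:
  deltas:
    - {"x": 0,"y": 0,"z": 0.002,"wx": 0,"wy": 0,"wz": 0,"hand": 0.25}
    - {"x": 0,"y": 0,"z": 0.0035,"wx": 0,"wy": 0,"wz": 0,"hand": 0.25}
    - {"x": 0,"y": 0,"z": 0.0035,"wx": 0,"wy": 0,"wz": 0,"hand": 0.25}
    - {"x": 0,"y": 0,"z": 0.0035,"wx": 0,"wy": 0,"wz": 0,"hand": 0.25}

```text
time: 13.38
tool_pos: [0.5427, 0.1796, 0.0478]
tool_rot: [3.141, 0.0, 2.703]
contact_force: [-0.6, 0.4, -1.0]
opening: 0.0439
```

Call:
move_arm:
  deltas:
    - {"x": 0,"y": 0,"z": 0.001,"wx": 0,"wy": 0,"wz": 0,"hand": 0.25}
    - {"x": 0,"y": 0,"z": 0.001,"wx": 0,"wy": 0,"wz": 0,"hand": 0.25}

```text
time: 13.62
tool_pos: [0.5429, 0.1795, 0.0475]
tool_rot: [3.141, 0.001, 2.703]
contact_force: [-2.2, -0.4, 4.3]
opening: 0.0441
```

Contact. Release and rise.

Call:
move_arm:
  deltas:
    - {"x": 0,"y": 0,"z": 0,"wx": 0,"wy": 0,"wz": 0,"hand": 0.6}
    - {"x": 0,"y": 0,"z": 0,"wx": 0,"wy": 0,"wz": 0,"hand": 0.75}
    - {"x": 0,"y": 0,"z": 0,"wx": 0,"wy": 0,"wz": 0,"hand": 0.85}
    - {"x": 0,"y": 0,"z": 0,"wx": 0,"wy": 0,"wz": 0,"hand": 0.85}
    - {"x": 0,"y": 0,"z": -0.02,"wx": 0,"wy": 0,"wz": 0,"hand": 0.85}
    - {"x": 0,"y": 0,"z": -0.06,"wx": 0,"wy": 0,"wz": 0,"hand": 0.85}
    - {"x": 0,"y": 0,"z": -0.1,"wx": 0,"wy": 0,"wz": 0,"hand": 0.85}
    - {"x": 0,"y": 0,"z": -0.115,"wx": 0,"wy": 0,"wz": 0,"hand": 0.85}

```text
time: 14.62
tool_pos: [0.5437, 0.1798, 0.1641]
tool_rot: [3.139, 0.003, 2.703]
contact_force: [0.2, 0.1, -1.1]
opening: 0.078
```

```bash
python3 -c "
from h import *
goto(.480,-.304,.160,154.7)"
```

```text
t 14.62 pos [0.5437 0.1798 0.1641] rot [179.9   0.2 154.9] open 0.078 F [ 0.2  0.1 -1.1]
x -0.1475 y -0.4651 z 0.0041 wz 0.2
```

Call:
move_arm:
  deltas:
    - {"x": -0.01,"y": -0.031,"z": 0,"wx": 0,"wy": 0,"wz": 0.2,"hand": 0.85}
    - {"x": -0.028,"y": -0.088,"z": 0,"wx": 0,"wy": 0,"wz": 0.2,"hand": 0.85}
    - {"x": -0.046,"y": -0.145,"z": 0,"wx": 0,"wy": 0,"wz": 0.2,"hand": 0.85}
    - {"x": -0.064,"y": -0.202,"z": 0,"wx": 0,"wy": 0,"wz": 0.2,"hand": 0.85}
    - {"x": -0.082,"y": -0.26,"z": 0,"wx": 0,"wy": 0,"wz": 0.2,"hand": 0.85}
    - {"x": -0.1,"y": -0.317,"z": 0,"wx": 0,"wy": 0,"wz": 0.2,"hand": 0.85}
    - {"x": -0.118,"y": -0.372,"z": 0,"wx": 0,"wy": 0,"wz": 0.2,"hand": 0.85}
    - {"x": -0.135,"y": -0.427,"z": 0,"wx": 0,"wy": 0,"wz": 0.2,"hand": 0.85}

```text
time: 15.62
tool_pos: [0.4829, -0.2661, 0.1607]
tool_rot: [3.141, -0.001, 2.7]
contact_force: [0.8, 0.6, 0.5]
opening: 0.078
```

Call:
move_arm:
  deltas:
    - {"x": -0.012,"y": -0.037,"z": 0,"wx": 0,"wy": 0,"wz": 0,"hand": 0.85}
    - {"x": -0.012,"y": -0.037,"z": 0,"wx": 0,"wy": 0,"wz": 0,"hand": 0.85}
    - {"x": -0.012,"y": -0.037,"z": 0,"wx": 0,"wy": 0,"wz": 0,"hand": 0.85}

```text
time: 16.0
tool_pos: [0.4784, -0.3022, 0.1608]
tool_rot: [3.141, -0.002, 2.7]
contact_force: [0.1, 0.9, 0.4]
opening: 0.0779
```

```bash
python3 -c "
from h import *
goto(.480,-.304,.0436,154.7)
im=viewer.read_camera('scene');cv2.imwrite('pics/s4.png',cv2.resize(im[90:330,180:500,::-1],None,fx=2,fy=2))"
```

```text
t 16.0 pos [ 0.4784 -0.3022  0.1608] rot [ 1.799e+02 -1.000e-01  1.547e+02] open 0.0779 F [0.1 0.9 0.4]
x -0.0022 y -0.0009 z 0.1172 wz -0.0
```

View pics/s4.png

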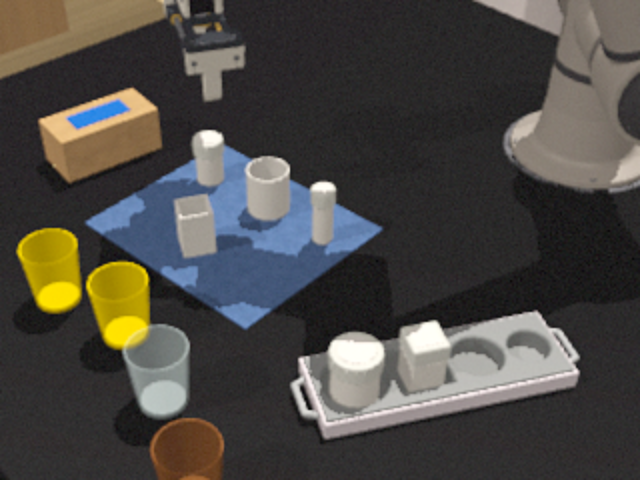

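Call:
move_arm:
  deltas:
    - {"x": -0.001,"y": 0,"z": 0.01,"wx": 0,"wy": 0,"wz": 0,"hand": 0.85}
    - {"x": -0.001,"y": -0.001,"z": 0.04,"wx": 0,"wy": 0,"wz": 0,"hand": 0.85}
    - {"x": -0.001,"y": -0.001,"z": 0.07,"wx": 0,"wy": 0,"wz": 0,"hand": 0.85}
    - {"x": -0.001,"y": -0.001,"z": 0.1,"wx": 0,"wy": 0,"wz": 0,"hand": 0.85}
    - {"x": -0.001,"y": -0.001,"z": 0.117,"wx": 0,"wy": 0,"wz": 0,"hand": 0.85}
    - {"x": -0.001,"y": -0.001,"z": 0.117,"wx": 0,"wy": 0,"wz": 0,"hand": 0.85}
    - {"x": -0.001,"y": -0.001,"z": 0.117,"wx": 0,"wy": 0,"wz": 0,"hand": 0.25}
    - {"x": -0.001,"y": -0.001,"z": 0.117,"wx": 0,"wy": 0,"wz": 0,"hand": 0.25}

```text
time: 17.05
tool_pos: [0.4799, -0.3048, 0.0458]
tool_rot: [-3.141, 0.002, 2.7]
contact_force: [0.5, 0.5, -0.9]
opening: 0.0624
```

Call:
move_arm:
  deltas:
    - {"x": 0,"y": 0,"z": 0,"wx": 0,"wy": 0,"wz": 0,"hand": 0.25}
    - {"x": 0,"y": 0,"z": 0,"wx": 0,"wy": 0,"wz": 0,"hand": 0.25}
    - {"x": 0,"y": 0,"z": 0,"wx": 0,"wy": 0,"wz": 0,"hand": 0.25}
    - {"x": 0,"y": 0,"z": 0,"wx": 0,"wy": 0,"wz": 0,"hand": 0.25}
    - {"x": 0,"y": 0,"z": 0,"wx": 0,"wy": 0,"wz": 0,"hand": 0.25}

```text
time: 17.68
tool_pos: [0.4795, -0.3046, 0.0451]
tool_rot: [-3.141, 0.001, 2.7]
contact_force: [-1.1, -1.3, 4.9]
opening: 0.0436
```

```bash
python3 -c "
from h import *
goto(.4785,.209,.160,154.7)"
```

```text
t 17.68 pos [ 0.4795 -0.3046  0.0451] rot [-1.800e+02  1.000e-01  1.547e+02] open 0.0436 F [-1.1 -1.3  4.9]
x 0.2205 y 0.4639 z -0.1149 wz -0.0
```

Call:
move_arm:
  deltas:
    - {"x": 0,"y": 0,"z": -0.02,"wx": 0,"wy": 0,"wz": 0,"hand": 0.25}
    - {"x": 0,"y": 0,"z": -0.06,"wx": 0,"wy": 0,"wz": 0,"hand": 0.25}
    - {"x": 0,"y": 0,"z": -0.1,"wx": 0,"wy": 0,"wz": 0,"hand": 0.25}
    - {"x": 0.013,"y": 0.027,"z": -0.115,"wx": 0,"wy": 0,"wz": 0,"hand": 0.25}
    - {"x": 0.036,"y": 0.075,"z": -0.115,"wx": 0,"wy": 0,"wz": 0,"hand": 0.25}
    - {"x": 0.06,"y": 0.126,"z": -0.115,"wx": 0,"wy": 0,"wz": 0,"hand": 0.25}
    - {"x": 0.084,"y": 0.177,"z": -0.115,"wx": 0,"wy": 0,"wz": 0,"hand": 0.25}
    - {"x": 0.108,"y": 0.228,"z": -0.115,"wx": 0,"wy": 0,"wz": 0,"hand": 0.25}

```text
time: 18.68
tool_pos: [0.4784, -0.0501, 0.1592]
tool_rot: [3.141, -0.001, 2.7]
contact_force: [1.3, -0.8, -1.5]
opening: 0.0437
```

Call:
move_arm:
  deltas:
    - {"x": 0.024,"y": 0.051,"z": 0,"wx": 0,"wy": 0,"wz": 0,"hand": 0.25}
    - {"x": 0.048,"y": 0.102,"z": 0,"wx": 0,"wy": 0,"wz": 0,"hand": 0.25}
    - {"x": 0.072,"y": 0.152,"z": 0,"wx": 0,"wy": 0,"wz": 0,"hand": 0.25}
    - {"x": 0.096,"y": 0.202,"z": 0,"wx": 0,"wy": 0,"wz": 0,"hand": 0.25}
    - {"x": 0.109,"y": 0.23,"z": 0,"wx": 0,"wy": 0,"wz": 0,"hand": 0.25}
    - {"x": 0.112,"y": 0.236,"z": 0.01,"wx": 0,"wy": 0,"wz": 0,"hand": 0.25}
    - {"x": 0.112,"y": 0.236,"z": 0.02,"wx": 0,"wy": 0,"wz": 0,"hand": 0.25}
    - {"x": 0.112,"y": 0.236,"z": 0.02,"wx": 0,"wy": 0,"wz": 0,"hand": 0.25}

```text
time: 19.68
tool_pos: [0.4779, 0.2078, 0.1383]
tool_rot: [-3.139, -0.002, 2.698]
contact_force: [-0.0, 0.5, -1.3]
opening: 0.0434
```

```bash
python3 -c "
from h import *
goto(.4785,.209,.0471,154.7)"
```

```text
t 19.68 pos [0.4779 0.2078 0.1383] rot [-1.799e+02 -1.000e-01  1.546e+02] open 0.0434 F [-0.   0.5 -1.3]
x 0.0000 y 0.0014 z 0.0912 wz -0.1
```

Call:
move_arm:
  deltas:
    - {"x": 0,"y": 0,"z": 0.01,"wx": 0,"wy": 0,"wz": 0,"hand": 0.25}
    - {"x": 0,"y": 0,"z": 0.035,"wx": 0,"wy": 0,"wz": 0,"hand": 0.25}
    - {"x": 0,"y": 0,"z": 0.06,"wx": 0,"wy": 0,"wz": 0,"hand": 0.25}
    - {"x": 0,"y": 0,"z": 0.078,"wx": 0,"wy": 0,"wz": 0,"hand": 0.25}
    - {"x": 0,"y": 0,"z": 0.087,"wx": 0,"wy": 0,"wz": 0,"hand": 0.25}
    - {"x": 0,"y": 0,"z": 0.09,"wx": 0,"wy": 0,"wz": 0,"hand": 0.25}
    - {"x": 0,"y": 0,"z": 0.091,"wx": 0,"wy": 0,"wz": 0,"hand": 0.25}
    - {"x": 0,"y": 0,"z": 0.091,"wx": 0,"wy": 0,"wz": 0,"hand": 0.25}

```text
time: 20.68
tool_pos: [0.4791, 0.2093, 0.0493]
tool_rot: [3.141, 0.001, 2.7]
contact_force: [-0.1, 0.1, -1.9]
opening: 0.0433
```

Call:
move_arm:
  deltas:
    - {"x": 0,"y": 0,"z": 0.0015,"wx": 0,"wy": 0,"wz": 0,"hand": 0.25}
    - {"x": 0,"y": 0,"z": 0.0028,"wx": 0,"wy": 0,"wz": 0,"hand": 0.25}
    - {"x": 0,"y": 0,"z": 0.0028,"wx": 0,"wy": 0,"wz": 0,"hand": 0.25}

```text
time: 21.05
tool_pos: [0.4792, 0.2092, 0.047]
tool_rot: [3.141, 0.001, 2.7]
contact_force: [-1.2, -1.4, 7.4]
opening: 0.0431
```

Call:
move_arm:
  deltas:
    - {"x": 0,"y": 0,"z": 0,"wx": 0,"wy": 0,"wz": 0,"hand": 0.6}
    - {"x": 0,"y": 0,"z": 0,"wx": 0,"wy": 0,"wz": 0,"hand": 0.75}
    - {"x": 0,"y": 0,"z": 0,"wx": 0,"wy": 0,"wz": 0,"hand": 0.85}
    - {"x": 0,"y": 0,"z": 0,"wx": 0,"wy": 0,"wz": 0,"hand": 0.85}
    - {"x": 0,"y": 0,"z": -0.02,"wx": 0,"wy": 0,"wz": 0,"hand": 0.85}
    - {"x": 0,"y": 0,"z": -0.06,"wx": 0,"wy": 0,"wz": 0,"hand": 0.85}
    - {"x": 0,"y": 0,"z": -0.1,"wx": 0,"wy": 0,"wz": 0,"hand": 0.85}
    - {"x": 0,"y": 0,"z": -0.125,"wx": 0,"wy": 0,"wz": 0,"hand": 0.75}

```text
time: 22.05
tool_pos: [0.4792, 0.2093, 0.1729]
tool_rot: [3.14, 0.002, 2.7]
contact_force: [0.1, 0.2, -0.1]
opening: 0.072
```

```bash
python3 -c "
from h import *
goto(.4505,-.0895,.170,154.7)"
```

```text
t 22.05 pos [0.4792 0.2093 0.1729] rot [1.799e+02 1.000e-01 1.547e+02] open 0.072 F [ 0.1  0.2 -0.1]
x -0.1018 y -0.2825 z 0.0029 wz -0.0
```

Call:
move_arm:
  deltas:
    - {"x": -0.011,"y": -0.03,"z": 0,"wx": 0,"wy": 0,"wz": 0,"hand": 0.75}
    - {"x": -0.029,"y": -0.08,"z": 0,"wx": 0,"wy": 0,"wz": 0,"hand": 0.75}
    - {"x": -0.048,"y": -0.133,"z": 0,"wx": 0,"wy": 0,"wz": 0,"hand": 0.75}
    - {"x": -0.067,"y": -0.186,"z": 0,"wx": 0,"wy": 0,"wz": 0,"hand": 0.75}
    - {"x": -0.084,"y": -0.233,"z": 0,"wx": 0,"wy": 0,"wz": 0,"hand": 0.75}
    - {"x": -0.097,"y": -0.27,"z": 0,"wx": 0,"wy": 0,"wz": 0,"hand": 0.75}
    - {"x": -0.102,"y": -0.282,"z": 0,"wx": 0,"wy": 0,"wz": 0,"hand": 0.75}
    - {"x": -0.102,"y": -0.282,"z": 0,"wx": 0,"wy": 0,"wz": 0,"hand": 0.75}

```text
time: 23.05
tool_pos: [0.4504, -0.0895, 0.1708]
tool_rot: [3.141, -0.0, 2.698]
contact_force: [-0.8, 0.3, -0.7]
opening: 0.0689
```

```bash
python3 -c "
from h import *
goto(.4505,-.0895,.057,154.7)
im=viewer.read_camera('scene');cv2.imwrite('pics/s5.png',cv2.resize(im[90:330,180:500,::-1],None,fx=2,fy=2))"
```

```text
t 23.05 pos [ 0.4504 -0.0895  0.1708] rot [180.   -0.  154.6] open 0.0689 F [-0.8  0.3 -0.7]
x -0.0001 y 0.0000 z 0.1138 wz -0.1
```

View pics/s5.png

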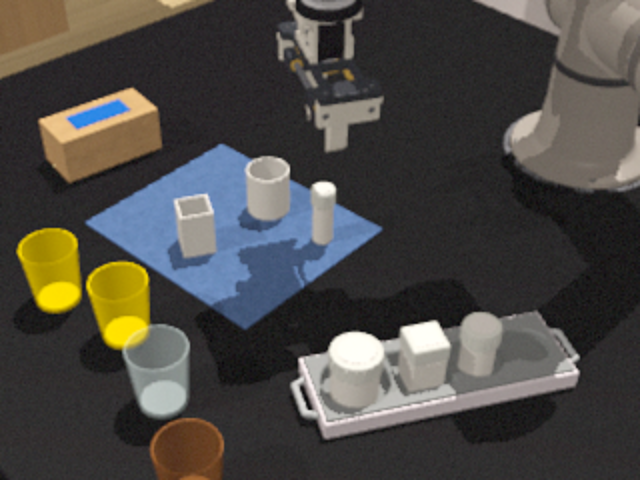

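Medium is seated; three in. Now the vial.

Call:
move_arm:
  deltas:
    - {"x": 0,"y": 0,"z": 0.01,"wx": 0,"wy": 0,"wz": 0,"hand": 0.75}
    - {"x": 0,"y": 0,"z": 0.035,"wx": 0,"wy": 0,"wz": 0,"hand": 0.75}
    - {"x": 0,"y": 0,"z": 0.065,"wx": 0,"wy": 0,"wz": 0,"hand": 0.75}
    - {"x": 0,"y": 0,"z": 0.095,"wx": 0,"wy": 0,"wz": 0,"hand": 0.75}
    - {"x": 0,"y": 0,"z": 0.113,"wx": 0,"wy": 0,"wz": 0,"hand": 0.75}
    - {"x": 0,"y": 0,"z": 0.113,"wx": 0,"wy": 0,"wz": 0,"hand": 0.75}
    - {"x": 0,"y": 0,"z": 0.113,"wx": 0,"wy": 0,"wz": 0,"hand": 0.15}
    - {"x": 0,"y": 0,"z": 0.113,"wx": 0,"wy": 0,"wz": 0,"hand": 0.15}
  grip_force: 20

```text
time: 24.1
tool_pos: [0.4509, -0.0893, 0.0587]
tool_rot: [3.141, 0.002, 2.7]
contact_force: [0.4, 1.1, -0.1]
opening: 0.0538
```

Call:
move_arm:
  deltas:
    - {"x": 0,"y": 0,"z": 0,"wx": 0,"wy": 0,"wz": 0,"hand": 0.15}
    - {"x": 0,"y": 0,"z": 0,"wx": 0,"wy": 0,"wz": 0,"hand": 0.15}
    - {"x": 0,"y": 0,"z": 0,"wx": 0,"wy": 0,"wz": 0,"hand": 0.15}
    - {"x": 0,"y": 0,"z": 0,"wx": 0,"wy": 0,"wz": 0,"hand": 0.15}
    - {"x": 0,"y": 0,"z": 0,"wx": 0,"wy": 0,"wz": 0,"hand": 0.15}
    - {"x": 0,"y": 0,"z": 0,"wx": 0,"wy": 0,"wz": 0,"hand": 0.15}

```text
time: 24.85
tool_pos: [0.4506, -0.0894, 0.0581]
tool_rot: [3.141, 0.001, 2.7]
contact_force: [-0.5, 0.4, 4.4]
opening: 0.0318
```

```bash
python3 -c "
from h import *
goto(.4207,.236,.170,154.7)"
```

```text
t 24.85 pos [ 0.4506 -0.0894  0.0581] rot [180.    0.  154.7] open 0.0318 F [-0.5  0.4  4.4]
x 0.1662 y 0.2814 z -0.1119 wz -0.0
```

Call:
move_arm:
  deltas:
    - {"x": 0,"y": 0,"z": -0.02,"wx": 0,"wy": 0,"wz": 0,"hand": 0.15}
    - {"x": 0,"y": 0,"z": -0.06,"wx": 0,"wy": 0,"wz": 0,"hand": 0.15}
    - {"x": 0,"y": 0,"z": -0.1,"wx": 0,"wy": 0,"wz": 0,"hand": 0.15}
    - {"x": 0.015,"y": 0.026,"z": -0.112,"wx": 0,"wy": 0,"wz": 0,"hand": 0.15}
    - {"x": 0.04,"y": 0.068,"z": -0.112,"wx": 0,"wy": 0,"wz": 0,"hand": 0.15}
    - {"x": 0.067,"y": 0.114,"z": -0.112,"wx": 0,"wy": 0,"wz": 0,"hand": 0.15}
    - {"x": 0.094,"y": 0.16,"z": -0.112,"wx": 0,"wy": 0,"wz": 0,"hand": 0.15}
    - {"x": 0.121,"y": 0.205,"z": -0.112,"wx": 0,"wy": 0,"wz": 0,"hand": 0.15}

```text
time: 25.85
tool_pos: [0.4279, 0.1493, 0.1696]
tool_rot: [-3.141, -0.001, 2.7]
contact_force: [0.8, 0.2, 0.1]
opening: 0.0313
```

Call:
move_arm:
  deltas:
    - {"x": 0.025,"y": 0.042,"z": 0,"wx": 0,"wy": 0,"wz": 0,"hand": 0.15}
    - {"x": 0.041,"y": 0.07,"z": 0,"wx": 0,"wy": 0,"wz": 0,"hand": 0.15}
    - {"x": 0.045,"y": 0.076,"z": 0.01,"wx": 0,"wy": 0,"wz": 0,"hand": 0.15}
    - {"x": 0.045,"y": 0.076,"z": 0.02,"wx": 0,"wy": 0,"wz": 0,"hand": 0.15}
    - {"x": 0.045,"y": 0.076,"z": 0.02,"wx": 0,"wy": 0,"wz": 0,"hand": 0.15}

```text
time: 26.48
tool_pos: [0.4198, 0.2343, 0.1486]
tool_rot: [-3.139, -0.002, 2.699]
contact_force: [-0.6, -0.2, -0.0]
opening: 0.0314
```

```bash
python3 -c "
from h import *
goto(.4207,.236,.0601,154.7)"
```

```text
t 26.48 pos [0.4198 0.2343 0.1486] rot [-1.799e+02 -1.000e-01  1.546e+02] open 0.0314 F [-0.6 -0.2 -0. ]
x -0.0001 y 0.0019 z 0.0885 wz -0.1
```

Call:
move_arm:
  deltas:
    - {"x": 0,"y": 0.001,"z": 0.01,"wx": 0,"wy": 0,"wz": 0,"hand": 0.15}
    - {"x": 0,"y": 0.001,"z": 0.035,"wx": 0,"wy": 0,"wz": 0,"hand": 0.15}
    - {"x": 0,"y": 0.001,"z": 0.06,"wx": 0,"wy": 0,"wz": 0,"hand": 0.15}
    - {"x": 0,"y": 0.001,"z": 0.077,"wx": 0,"wy": 0,"wz": 0,"hand": 0.15}
    - {"x": 0,"y": 0.001,"z": 0.085,"wx": 0,"wy": 0,"wz": 0,"hand": 0.15}
    - {"x": 0,"y": 0.001,"z": 0.088,"wx": 0,"wy": 0,"wz": 0,"hand": 0.15}
    - {"x": 0,"y": 0.001,"z": 0.088,"wx": 0,"wy": 0,"wz": 0,"hand": 0.15}

```text
time: 27.35
tool_pos: [0.4212, 0.2365, 0.0622]
tool_rot: [3.141, 0.0, 2.7]
contact_force: [0.1, -0.2, -0.9]
opening: 0.0316
```

Call:
move_arm:
  deltas:
    - {"x": 0,"y": 0,"z": 0.0013,"wx": 0,"wy": 0,"wz": 0,"hand": 0.15}
    - {"x": 0,"y": 0,"z": 0.0025,"wx": 0,"wy": 0,"wz": 0,"hand": 0.15}
    - {"x": 0,"y": 0,"z": 0.0025,"wx": 0,"wy": 0,"wz": 0,"hand": 0.15}

```text
time: 27.72
tool_pos: [0.4213, 0.2367, 0.0601]
tool_rot: [3.141, 0.001, 2.7]
contact_force: [-0.5, -0.8, 3.8]
opening: 0.0319
```

Touched down; release, rise, clear off.

Call:
move_arm:
  deltas:
    - {"x": 0,"y": 0,"z": 0,"wx": 0,"wy": 0,"wz": 0,"hand": 0.5}
    - {"x": 0,"y": 0,"z": 0,"wx": 0,"wy": 0,"wz": 0,"hand": 0.65}
    - {"x": 0,"y": 0,"z": 0,"wx": 0,"wy": 0,"wz": 0,"hand": 0.75}
    - {"x": 0,"y": 0,"z": 0,"wx": 0,"wy": 0,"wz": 0,"hand": 0.75}
    - {"x": 0,"y": 0,"z": -0.02,"wx": 0,"wy": 0,"wz": 0,"hand": 0.75}
    - {"x": 0,"y": 0,"z": -0.06,"wx": 0,"wy": 0,"wz": 0,"hand": 0.75}
    - {"x": 0,"y": 0,"z": -0.1,"wx": 0,"wy": 0,"wz": 0,"hand": 0.75}
    - {"x": 0,"y": 0,"z": -0.14,"wx": 0,"wy": 0,"wz": 0,"hand": 0.75}

```text
time: 28.72
tool_pos: [0.4207, 0.2365, 0.2007]
tool_rot: [-3.142, -0.0, 2.7]
contact_force: [0.1, 0.4, -0.3]
opening: 0.0688
```

Call:
move_arm:
  deltas:
    - {"x": 0.03,"y": 0.02,"z": 0,"wx": 0,"wy": 0,"wz": 0,"hand": 0.75}
    - {"x": 0.07,"y": 0.04,"z": 0,"wx": 0,"wy": 0,"wz": 0,"hand": 0.75}
    - {"x": 0.11,"y": 0.06,"z": 0,"wx": 0,"wy": 0,"wz": 0,"hand": 0.75}
    - {"x": 0.14,"y": 0.09,"z": 0,"wx": 0,"wy": 0,"wz": 0,"hand": 0.75}
    - {"x": 0.14,"y": 0.1,"z": 0,"wx": 0,"wy": 0,"wz": 0,"hand": 0.75}
    - {"x": 0.14,"y": 0.1,"z": 0,"wx": 0,"wy": 0,"wz": 0,"hand": 0.75}
    - {"x": 0.14,"y": 0.1,"z": 0,"wx": 0,"wy": 0,"wz": 0,"hand": 0.75}

```text
time: 29.6
tool_pos: [0.3374, 0.3858, 0.1992]
tool_rot: [-3.141, -0.0, 2.699]
contact_force: [-0.5, -0.7, -0.3]
opening: 0.0687
```

```bash
python3 -c "
from h import *
goto(0,0,0,154.7)
a=viewer.read_camera('scene')[90:330,200:520,::-1];b=viewer.read_camera('top')[150:390,100:540,::-1]
cv2.imwrite('pics/s6.png',np.vstack([cv2.resize(np.ascontiguousarray(a[130:240]),(700,240)),cv2.resize(np.ascontiguousarray(b),(700,360))]))"
```

```text
t 29.6 pos [0.3374 0.3858 0.1992] rot [-180.    -0.   154.6] open 0.0687 F [-0.5 -0.7 -0.3]
x 0.1396 y -0.4932 z 0.1992 wz -0.1
```

View pics/s6.png

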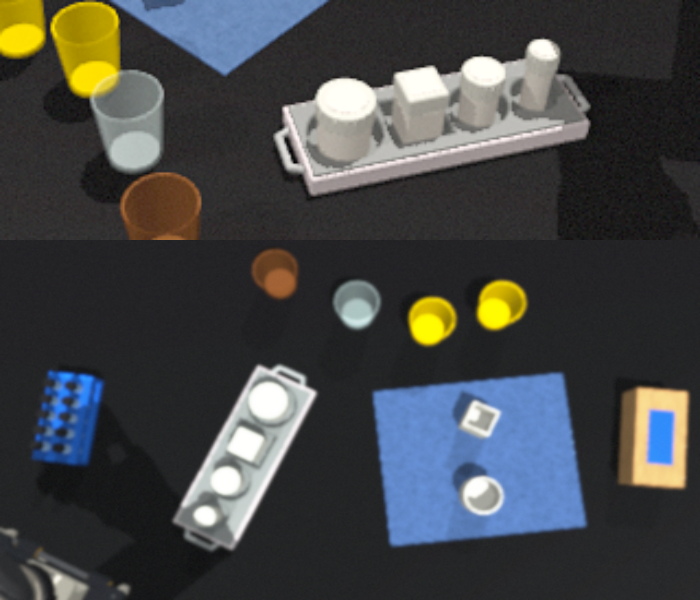

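```bash
python3 -c "
from cell import robot
print(robot.hand_in())"
```

```text
the job is handed in; nothing more can be done
None
```

All four capped containers are in the caddy, each in the well made for it, and I handed the job in at about 30 s. I placed them in the order large jar, square jar, medium jar, slim vial. Each was held by its cap, lowered until the wrist force showed it had touched the floor (8 N at most), then released.

- **Final pictures (scene and top views):** all four stand upright in their wells. The two open jars, beaker, tube rack and glove box look to be where they started. The gripper was empty and clear of everything.
- **Heights:** each container touched the floor of its well within about 0.2 mm of the height I expected.
- **Measurement that disagreed:** my first caddy outline came out too large (333 x 115 mm) because it included the wire grips. I refitted it from the rim edges, which gave about 304 x 112 mm against the stated 300 x 106 mm. I then checked it by drawing the wells over the picture, and they matched to about 1 mm.

I did not measure how upright the containers are; that was judged by eye from the pictures.

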